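# Click a reagent cartridge into the analyser bay

### The job

Take the blue cartridge out of the rack and lay it flat on the black rubber mat with its white grip fin up, letting go of it there. Then take it by the fin and slide it nose first along the analyser's tray under the hood, so that its own edge pushes the orange spring catch aside, until it is fully home and the catch clicks out behind it; let go and leave the amber cartridge and the other things on the bench where they are.

Things in the scene. Friction and masses are not known exactly. Their poses are not given: they have to be found in the camera images.
- blue_cartridge: Blue slab, 120 long (x) x 56 wide (y) x 24 mm thick (z), about 0.2 kg, loose. Origin: centre of the 120 x 56 underside; +x to the nose (copper strip), +z out of the top face. Stands at first in the rack on a long edge (+y face down), z level. Stood so on the mat, a push of 25 to 35 mm near its top from the fin side tips it onto its underside.
- blue_fin (a point): Centre of the top of the blue cartridge's white grip fin, at x=-28, z=54 mm in its frame. The fin stands on the tail half of the top face: 48 mm along x (x=-52 to -4), 12 mm thick in y, 30 mm tall (z=24 to 54). The nose half has no fin.
- amber_cartridge: A yellow-amber cartridge of the same shape and axes, standing in the other place of the rack. Stays there.
- rack: Blue rack fixed to the bench, 150 (x) x 190 (y) x 20 mm high; origin: centre of underside. Two places, at y=+45 and -45 mm, cartridges lengthwise along x, nose to +x, fin towards +y; which one is where varies. They stand on its 8 mm floor (top edge 64 mm above the bench) between lips reaching 20 mm above the bench, 1.5 mm play each side.
- mat: Black rubber mat fixed to the bench, 190 (x) x 170 (y) x 3 mm. Origin: centre of its underside.
- analyser: White analyser fixed to the bench; grey tray in front. Origin: on the bench, under the middle of a home cartridge's tail edge; +x is the way cartridges slide in, z up. Tray floor 12 mm high from x=-130 on, 150 mm wide. Housing from x=123, 150 mm tall, 210 wide. Home, the cartridge lies on the tray floor with its origin at x=57 to 63 mm, y=0, x axes parallel; nose stop at x=123.
- bay_mouth (a point): On the tray floor, centre line, where the straight guides begin (analyser x=-50 mm). Guides 60 mm apart (cartridge 56), tops 34 mm above the bench, run to the hood; before them a flared mouth opens to about 78 mm at x=-80. Hood at x=75 to 125 mm: slot 62 mm wide, up to 40 mm above the bench; hood top at 58 mm.
- catch (a joint): Orange spring catch at the tray's -y side, 14 to 34 mm above the bench. Value: m pushed aside (to analyser -y); 0 = out, 10.5 mm into the channel; most 0.014. Ramp from analyser x=-36 to -10 mm, square back at x=-3. Spring 0.5 N + 120 N/m; sliding past it takes up to about 8 N. It springs out behind the tail of a home cartridge.
- bottle: Amber bottle, 60 mm diameter, 130 mm high, loose; bystander. Origin: centre of underside.
- beaker: Open glass beaker, 72 mm rim diameter, 85 mm high, loose; bystander. Origin: centre of underside.
- tube_rack: Blue tube rack with capped tubes, 90 x 160 x 63 mm, loose; bystander. Origin: centre of underside.
- tip_box: Violet tip box with clear lid, 85 x 120 x 85 mm, loose; bystander. Origin: centre of underside.
- timer: Yellow timer lying flat, 60 x 85 x 18 mm, loose; bystander. Origin: centre of underside.
- pipette: White pipette lying along its y axis, 235 mm long overall, 24 mm wide, 20 mm high, loose; bystander. Origin: underside at the middle of its 130 mm handle; the shaft points to +y and reaches y=150 mm.

How it is judged:
On the way, in this order (a step that is already met when the one before it is completed fails the run):
1. the blue cartridge lies flat on the mat, fin up, let go (angle between blue_cartridge's own z axis and vertical below 0.15 rad and height (world z) of blue_cartridge below 0.012 m and horizontal distance between blue_cartridge and mat below 0.11 m and contact force between the fingers and blue_cartridge below 0.2 N and linear speed of blue_cartridge below 0.03 m/s), for 0.2 s.
2. the cartridge's own edge pushes the orange catch aside by more than 4 mm (value of joint catch above 0.004 m and contact force between blue_cartridge and catch above 0.2 N and contact force between the fingers and catch below 0.2 N), for 0.05 s.
At the end, for the whole second after the job is handed in: The blue cartridge lies flat (within 3.4 degrees) on the tray floor, nose under the hood, its origin 55.5 to 66 mm along the analyser's x, within 5 mm of the centre line and 4 degrees of its direction, at rest, and the orange catch has sprung out behind it (pushed aside by less than 3 mm) (x of blue_cartridge in the frame of analyser between 0.0555 and 0.066 m and y of blue_cartridge in the frame of analyser between -0.005 and 0.005 m and z of blue_cartridge in the frame of analyser below 0.015 m and angle between blue_cartridge's own z axis and vertical below 0.06 rad and angle between the x axis of blue_cartridge and the x axis of analyser, either way round below 0.07 rad and value of joint catch below 0.003 m and linear speed of blue_cartridge below 0.02 m/s); the robot touches nothing.
It fails at once if the amber cartridge is moved by more than 25 mm (distance of amber_cartridge from where it was at the start of the episode above 0.025 m).
It fails at once if another thing on the bench is moved by more than 30 mm (distance of any of bottle, beaker, tube_rack, tip_box, timer, pipette from where it was at the start of the episode above 0.03 m).
It also fails if it takes over 66 s, if anything falls off the work surface, if the arm or the gripper's body presses on something with over 40 N, if the wrist force passes 120 N, or if a joint passes its speed limit or range.

### The arm

A 6-joint arm with a two-finger parallel gripper is mounted at the origin on the work surface. World frame = base frame: x ahead of the robot, y to its left, z up, the work surface at z = 0. Lengths are in m, angles in rad, forces in N, time in s.
With the tool pointing down it reaches from about 0.325 to 0.9 m from the base axis. Payload 3.5 kg.
Tool frame: the origin (TCP) lies midway between the tips of the shut fingers; the grasp point (between the pads) lies r.grasp_offset behind it (r.grasp_offset is the distance from the TCP to the grasp point, in m); z points along the fingers, y is the line along which they close (so a half turn about z gives the same grasp; the last joint's range is limited). The gripper opens to 85 mm and grips with 20 to 120 N. Pads are 22 mm wide; open, the fingers measure 114 mm over their backs; the gripper's body (76 mm by 85 mm) begins 54 mm behind the grasp point. The pads swing forward as they close: fully open they stand 13 mm farther back than shut.
Start: joints at [-1.304, 0.276, -0.026, 1.268, 0, 1.467], TCP at [0.226, -0.583, 0.231] pointing down, gripper open.
Joint ranges: [-3.12, 3.12], [-0.85, 1.88], [-1.08, 1.24], [-1.95, 2.15], [-1.57, 1.53], [-3.14, 3.14]. Speed limits (rad/s): [2.57, 2.57, 3.14, 3.14, 3.14, 3.14].

### API

Orientations are given as a unit quaternion [x, y, z, w].
In Python, from cell import r, imaging gives the robot as it stands.
- The arm moves only by the tool drive_tool, never from a script. Its argument "plan" is a list of rows, each a list of 7 numbers: the turn, a rotation vector about the tool's x, y, z in rad, then the shift along the tool's x, y, z in mm, then the opening, from -1 (shut) to 1 (fully open), so that 0 is half open. A call has 1 to 8 rows; each row shifts and turns the commanded pose from where the row before left it, along the tool's axes as they then stand; what a row does not reach is not made up. A row lasts 1/10 s, in which the tool goes at most 50 mm and 8.59 degrees, less where a joint would pass 70% of its speed; a pose out of reach is approached as far as the arm can. A call is refused whole if a number of a shift passes 50 or a number of a turn 0.15, either way. A call with a gripper value outside its range is refused whole. The fingers move at their own pace and stop on an object; "force" is the grip in N (left out, the last holds). Time passes only in rows, so rows that do not move let the fingers close. It gives the time, the measured TCP pose, the force, the opening and the grip force at its end, in the units of the state.
- r.get_obs(): the state, without advancing time (a new reading comes with each control period).
- imaging.grab_frame(name): name is "side" or "top"; returns a dict with "image" (384x512x3 uint8, red, green, blue), "depth" (384x512 float32, m along the optical axis (not along the pixel's ray), 0 where there is no reading), "intrinsics" (3x3 intrinsics, pixels), "dist_coeffs" ([k1, k2, p1, p2, k3] as OpenCV has them; the pictures are not rectified), "R" (3x3) and "t" (3): a world point X has camera coordinates R X + t. Camera axes: x right, y down, z forward; pixel columns grow to the right and rows downward; lengths in m; the calibration is good to about 2 mm. A picture is of the moment at which its call begins.
- r.job_done(): hands the job in; it is judged then, once.
The state is a dict: "time": time; "joint_pos": joint angles; "joint_vel": joint speeds; "effort": joint torques, N m; "ee_pos": TCP position; "orientation": TCP orientation; "contact_force": force on the tool from outside, world axes, zero at the start; "wrist_torque": the same for the moment, N m; "opening": opening from 0.0 (shut) to 1.0 (fully open); "grip_force": force on a finger pad.
Only numpy, scipy, OpenCV 4.12 (cv2) and the standard library are available. Lean on these libraries where they do the work, as an engineer would, in place of code of your own. Each camera call takes 0.05 s, during which the arm holds its last target. There are 200 camera calls.

## Working session

There is one attempt and no reset: what is moved stays moved. The work goes in short steps, Python scripts to look and compute and a tool call to move; the robot and the scene stay as the last step left them, time stands still between calls to the robot, and variables do not carry over. Pictures are saved under pics/ and viewed, at most 10 in all, crops included, and the job is handed in when it is done.

Besides the shell and the picture viewer there is one more tool, called after "Emit:" as name([rows], argument=value, ...), one row to a line, values as JSON. drive_tool: Moves the arm, as the interface text tells. Its arguments: {"type":"object","properties":{"plan":{"type":"array"},"force":{"type":"number"}},"required":["plan"]}

```bash
ls; mkdir -p pics
python3 - <<'E'
from cell import r, imaging
import cv2,numpy as np
o=r.get_obs(); print(o, r.grasp_offset)
for n in ("top","side"):
    f=imaging.grab_frame(n); cv2.imwrite(f"pics/{n}0.png",cv2.resize(f["image"][:,:,::-1],(800,600),interpolation=cv2.INTER_CUBIC))
    np.savez(f"pics/{n}0.npz",**f); print(n,f["intrinsics"],f["dist_coeffs"],f["R"],f["t"])
E
```

```text
pics
{'time': 0.0, 'joint_pos': array([-1.30438355e+00,  2.77132459e-01, -2.79168321e-02,  1.26799389e+00,
       -3.33592353e-06,  1.46742493e+00]), 'joint_vel': array([-0.00033565,  0.00096376,  0.0012276 ,  0.00093478, -0.00062084,
       -0.0002162 ]), 'effort': array([ 1.96391948e-04, -4.45515203e+01,  2.95199203e+01,  1.66495977e-02,
        1.57145555e-04, -6.82595154e-07]), 'ee_pos': array([ 0.22568042, -0.58198158,  0.2301431 ]), 'orientation': array([ 9.82955475e-01,  1.83840345e-01, -9.31434676e-05, -1.11955912e-03]), 'contact_force': array([-0.23037334, -0.6484273 ,  1.39866159]), 'wrist_torque': array([0.02441999, 0.01229736, 0.00461602]), 'grip_force': 0.0, 'opening': 1.0012180645148556} 0.0187
top [[436.25769132   0.         254.80925809]
 [  0.         436.25769132 193.02958811]
 [  0.           0.           1.        ]] [-0.1442306  0.         0.         0.         0.       ] [[-2.62223235e-04 -9.99997210e-01 -2.34759885e-03]
 [-9.92505012e-01  5.47142343e-04 -1.22202710e-01]
 [ 1.22203654e-01  2.29795923e-03 -9.92502386e-01]] [-0.05569712  0.59325518  1.22611115]
side [[434.35900724   0.         264.97744274]
 [  0.         434.35900724 194.20001302]
 [  0.           0.           1.        ]] [-0.09173738  0.          0.          0.          0.        ] [[-0.92620074 -0.37702412  0.00223783]
 [-0.26602476  0.64928969 -0.71249823]
 [ 0.26717602 -0.6605117  -0.70167034]] [0.50099435 0.25951078 0.88508138]
```

View pics/top0.png

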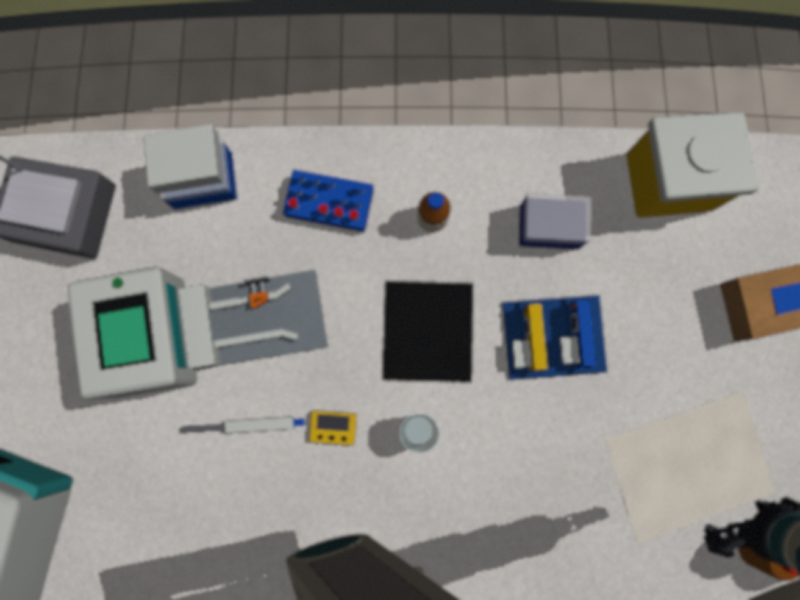

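View pics/side0.png

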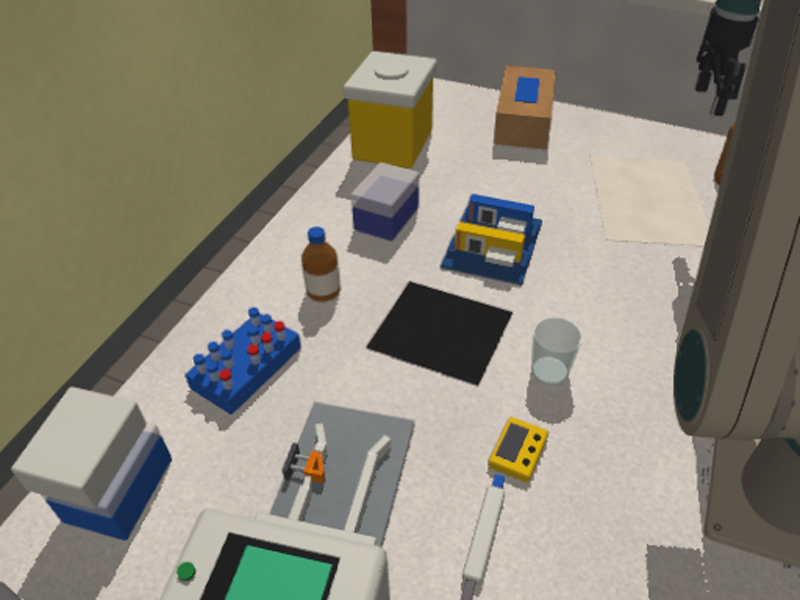

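```bash
cat > h.py <<'E'
import cv2,numpy as np
def ray(f,px):
    u=cv2.undistortPoints(np.float64(px).reshape(-1,1,2),f["intrinsics"],f["dist_coeffs"]).reshape(-1,2)
    d=np.c_[u,np.ones(len(u))]@f["R"]; return -f["R"].T@f["t"],d
def onz(f,px,z):
    c,d=ray(f,px); s=(np.asarray(z)-c[2])/d[:,2]; return c+d*np.reshape(s,(-1,1))
def proj(f,X):
    return cv2.projectPoints(np.float64(X).reshape(-1,1,3),cv2.Rodrigues(f["R"])[0],f["t"],f["intrinsics"],f["dist_coeffs"])[0].reshape(-1,2)
def crop(f,u0,v0,w,h,s,name):
    # pixel (i,j) in the crop -> u0+i/s, v0+j/s ; grid ticks every 10 px
    im=cv2.resize(f["image"][v0:v0+h,u0:u0+w,::-1],(w*s,h*s),interpolation=cv2.INTER_CUBIC)
    for u in range(-(-u0//10)*10,u0+w,10): cv2.line(im,((u-u0)*s,0),((u-u0)*s,6),(0,255,0),1);cv2.putText(im,str(u),((u-u0)*s,16),0,.35,(0,0,255))
    for v in range(-(-v0//10)*10,v0+h,10): cv2.line(im,(0,(v-v0)*s),(6,(v-v0)*s),(0,255,0),1);cv2.putText(im,str(v),(8,(v-v0)*s+4),0,.35,(0,0,255))
    cv2.imwrite(f"pics/{name}.png",im)
E
python3 - <<'E'
from h import *
f=np.load("pics/top0.npz")
crop(f,310,180,88,68,9,"rack"); crop(f,40,165,175,95,4,"ana")
E
```

```text
(no output)
```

View pics/rack.png

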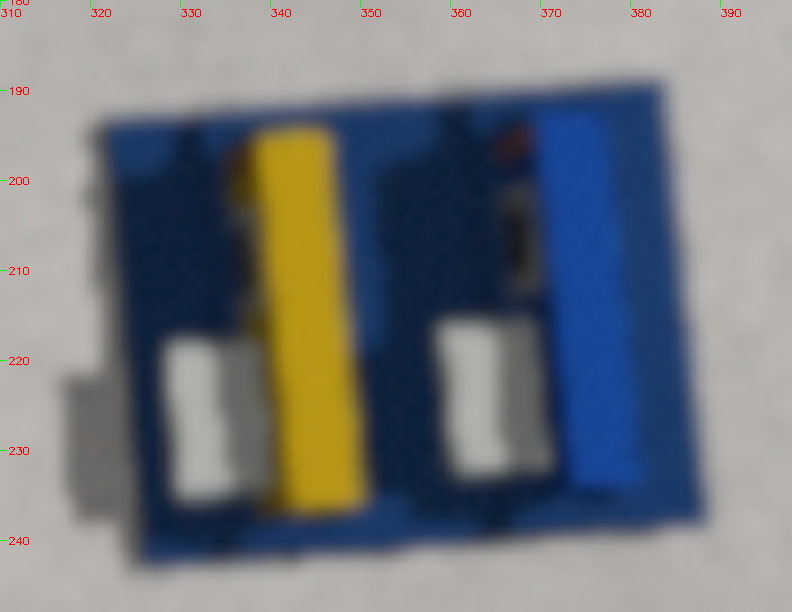

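View pics/ana.png

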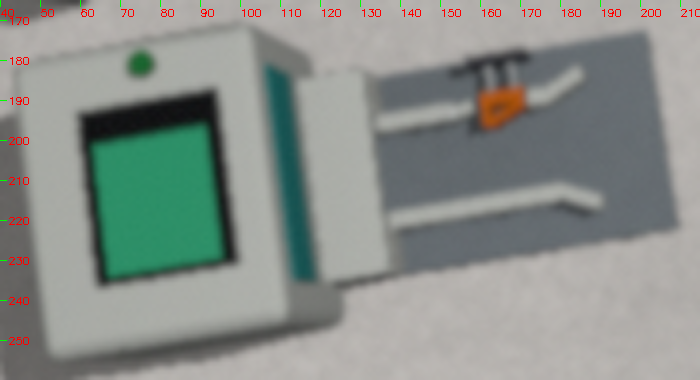

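Run:
```python
from h import *
from scipy.optimize import least_squares as LS
f=np.load("pics/top0.npz")
def fit(M,P,g,free_z=False):
    M=np.float64(M);P=np.float64(P)
    def W(p): c,s=np.cos(p[2]),np.sin(p[2]); return np.c_[p[0]+c*M[:,0]-s*M[:,1],p[1]+s*M[:,0]+c*M[:,1],M[:,2]]
    q=LS(lambda p:(proj(f,W(p))-P).ravel(),g,x_scale=[.1,.1,1]); print(np.round(q.x,4),np.round(q.fun.reshape(-1,2),1).tolist())
print("rack");fit([[.075,.095,.02],[.075,-.095,.02],[-.075,-.095,.02],[-.075,.095,.02]],[(321.1,193.9),(383.3,189.4),(388.3,237.8),(325,242.2)],[.5,-.25,0])
print("blue top edge (centre x,y)");fit([[.06,.012,.064],[.06,-.012,.064],[-.06,-.012,.064],[-.06,.012,.064]],[(369.7,192.4),(377.2,192.4),(381.4,234.1),(373.6,234.1)],[.5,-.3,0])
print("analyser");fit([[-.13,-.075,.012],[-.13,.075,.012],[-.05,.03,.034],[-.05,-.03,.034]],[(202,173),(210,222),(180,210.7),(176.8,190.7)],[.5,.3,1.5])
# mat corners from 800x600 view
m=np.float64([(385,282),(473,283),(472,382),(383,380)])*.64
print("mat",onz(f,m,.003).mean(0),onz(f,m,.003).round(3).tolist())
# depth checks
D=f["depth"];c=lambda u,v:onz
for u,v in [(372,200),(375,215),(377,228),(170,205),(345,215),(200,200)]:
    z=D[v,u]; o,d=ray(f,[(u,v)]); print((u,v),(o+d[0]*z).round(4))
```

```text
rack
[ 0.5281 -0.3491  0.0664] [[-0.5, -1.4], [0.4, -1.1], [0.3, 1.0], [-0.2, 1.4]]
blue top edge (centre x,y)
[ 0.532  -0.3994  0.0656] [[-0.3, 0.1], [0.4, -0.4], [0.2, -0.2], [-0.3, 0.4]]
analyser
[0.5623 0.216  1.7396] [[0.3, -0.6], [0.1, 0.2], [-0.3, 0.3], [-0.1, 0.1]]
mat [ 0.54051447 -0.11295041  0.003     ] [[0.635, -0.031, 0.003], [0.633, -0.199, 0.003], [0.445, -0.195, 0.003], [0.449, -0.027, 0.003]]
(372, 200) [ 0.5698 -0.3908  0.0622]
(375, 215) [ 0.527  -0.3989  0.0596]
(377, 228) [ 0.4898 -0.4029  0.0625]
(170, 205) [0.5606 0.1947 0.0134]
(345, 215) [ 0.527  -0.311   0.0647]
(200, 200) [0.576  0.1064 0.0084]
```

Emit:
drive_tool([
  [0,0,0.1,0,0,0,1],
  [0,0,0.1,0,0,0,1],
  [0,0,0.104,0,0,0,1],
  [0,0,0,40,-20,0,1],
  [0,0,0,40,-20,0,1],
  [0,0,0,40,-20,0,1],
  [0,0,0,40,-20,0,1],
  [0,0,0,40,-20,0,1],
], force=60)

```text
time: 0.9
ee_pos: [0.42, -0.4685, 0.2308]
orientation: [0.999, 0.033, -0.0, -0.0]
contact_force: [0.6, -1.0, -0.1]
opening: 1.0
grip_force: 0.0
```

```bash
cat > go.py <<'E'
import sys,numpy as np
from cell import r
from scipy.spatial.transform import Rotation as R
def go(x,y,z,psi):
    o=r.get_obs(); T=R.from_quat(o["orientation"])
    G=R.from_euler("z",psi)*R.from_euler("x",np.pi)
    print("t",round(o["time"],2),"pos",(o["ee_pos"]*1e3).round(1),"turn first",(T.inv()*G).as_rotvec().round(3),
     "then mm",(G.inv().apply(np.array([x,y,z])-o["ee_pos"])*1e3).round(1),"F",o["contact_force"].round(1),"open",round(o["opening"],2),"grip",round(o["grip_force"],1),"j",o["joint_pos"].round(2))
go(*map(float,sys.argv[1:5]))
E
python3 go.py .545 -.397 .026 .066
```

```text
t 0.9 pos [ 420.  -468.5  230.8] turn first [-0.001  0.001 -0.   ] then mm [129.5 -63.1 204.8] F [ 0.6 -1.  -0.1] open 1.0 grip 0.0 j [-0.94  0.28 -0.02  1.27 -0.    2.13]
```

Emit:
drive_tool([
  [0,0,0,43,-21,10,1],
  [0,0,0,43,-21,10,1],
  [0,0,0,43.5,-21,10,1],
  [0,0,0,0,0,45,1],
  [0,0,0,0,0,45,1],
  [0,0,0,0,0,45,1],
  [0,0,0,0,0,25,1],
  [0,0,0,0,0,15,1],
])

```text
time: 1.7
ee_pos: [0.5418, -0.3963, 0.0223]
orientation: [0.999, 0.033, -0.002, -0.002]
contact_force: [-0.1, -0.4, -0.0]
opening: 0.997
grip_force: 0.0
```

Emit:
drive_tool([
  [0,0,0,0,0,0,-0.2],
  [0,0,0,0,0,0,-0.4],
  [0,0,0,0,0,0,-0.6],
  [0,0,0,0,0,0,-0.8],
  [0,0,0,0,0,0,-1],
  [0,0,0,0,0,0,-1],
  [0,0,0,0,0,0,-1],
])

```text
time: 2.4
ee_pos: [0.5453, -0.3995, 0.0286]
orientation: [0.999, 0.033, 0.001, 0.001]
contact_force: [-0.6, 0.2, 6.7]
opening: 0.276
grip_force: 60.3
```

```bash
python3 go.py .545 -.397 .026 .066
python3 - <<'E'
from h import *
from cell import imaging
f=imaging.grab_frame("side"); crop(f,270,110,90,75,8,"grip")
E
```

```text
t 2.4 pos [ 545.3 -399.5   28.6] turn first [ 0.003 -0.003 -0.   ] then mm [-0.2 -2.5  2.6] F [-0.6  0.2  6.7] open 0.28 grip 60.3 j [-0.73  0.52 -0.13  0.92  0.    2.35]
```

View pics/grip.png

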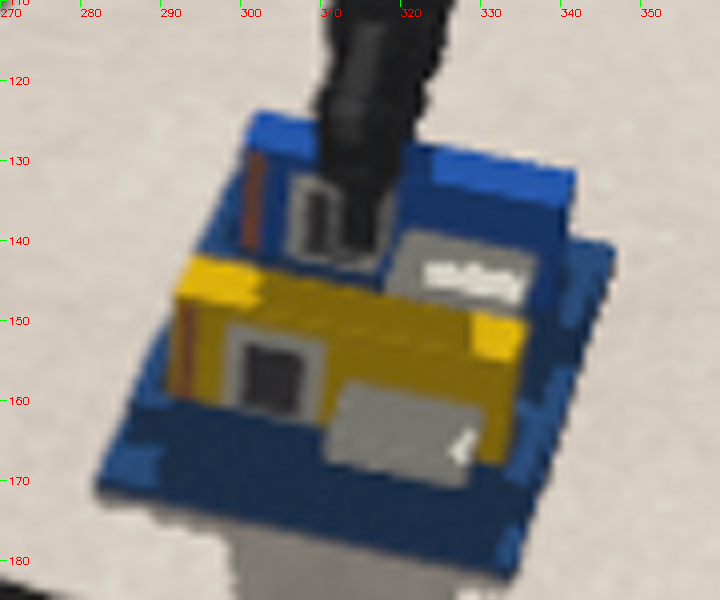

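Emit:
drive_tool([
  [0,0,0,0,0,-20,-1],
  [0,0,0,0,0,-40,-1],
  [0,0,0,0,0,-40,-1],
  [0,0,0,0,0,-20,-1],
  [0,0,0,-4,-30,0,-1],
  [0,0,0,-4,-40,0,-1],
  [0,0,0,-4,-40,0,-1],
  [0,0,0,-4,-40,0,-1],
])

```text
time: 3.25
ee_pos: [0.5172, -0.2483, 0.1459]
orientation: [0.999, 0.033, -0.0, -0.0]
contact_force: [0.8, -0.2, -2.2]
opening: 0.276
grip_force: 59.6
```

Emit:
drive_tool([
  [0,0,0,-4,-40,0,-1],
  [0,0,0,-4,-40,0,-1],
  [0,0,0,-4,-40,0,-1],
  [0,0,0,0,-28,0,-1],
  [0,0,-0.14,0,0,0,-1],
  [0,0,-0.14,0,0,0,-1],
  [0,0,-0.14,0,0,0,-1],
  [0,0,-0.14,0,0,0,-1],
])

```text
time: 4.05
ee_pos: [0.4958, -0.1026, 0.1461]
orientation: [0.95, 0.311, -0.0, -0.0]
contact_force: [0.6, -0.9, -2.6]
opening: 0.273
grip_force: 59.8
```

Emit:
drive_tool([
  [0,0,-0.14,0,0,0,-1],
  [0,0,-0.14,0,0,0,-1],
  [0,0,-0.14,0,0,0,-1],
  [0,0,-0.14,0,0,0,-1],
  [0,0,-0.14,0,0,0,-1],
  [0,0,-0.14,0,0,0,-1],
  [0,0,-0.14,0,0,0,-1],
  [0,0,-0.134,0,0,0,-1],
])

```text
time: 4.85
ee_pos: [0.4958, -0.1027, 0.146]
orientation: [0.643, 0.766, -0.0, -0.0]
contact_force: [-0.6, 0.3, -1.8]
opening: 0.273
grip_force: 59.8
```

```bash
python3 go.py .498 -.104 .0245 1.74
python3 - <<'E'
from h import *
from cell import imaging
f=imaging.grab_frame("side"); crop(f,200,110,160,120,5,"carry")
E
```

```text
t 4.85 pos [ 495.8 -102.7  146. ] turn first [-0.001 -0.     0.005] then mm [ -1.6   2.  121.5] F [-0.6  0.3 -1.8] open 0.27 grip 59.8 j [-0.33  0.13 -0.4   1.05 -0.    1.06]
```

View pics/carry.png

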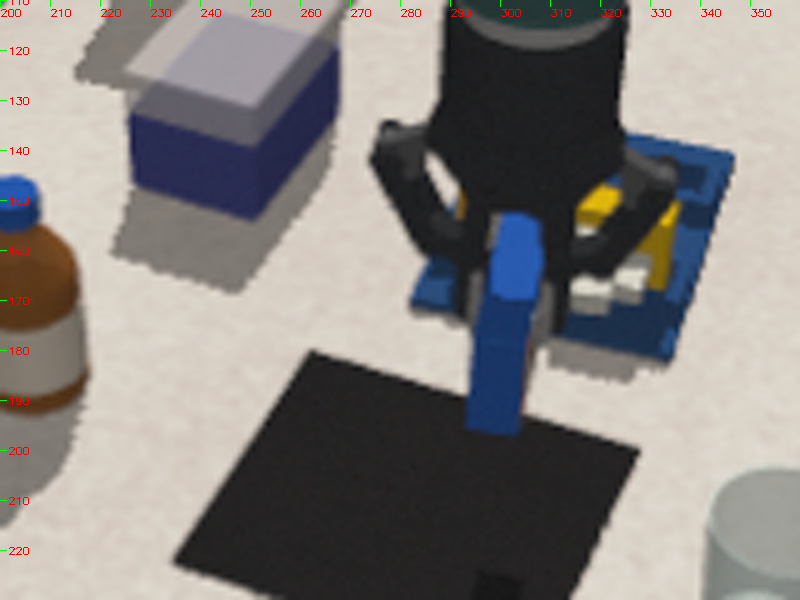

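Emit:
drive_tool([
  [0,0,0,0,0,40,-1],
  [0,0,0,0,0,40,-1],
  [0,0,0,0,0,25,-1],
  [0,0,0,0,0,8,-1],
  [0,0,0,0,0,5,-1],
  [0,0,0,0,0,3,-1],
  [0,0,0,0,0,0,-1],
])

```text
time: 5.6
ee_pos: [0.4975, -0.1033, 0.0263]
orientation: [0.645, 0.764, 0.0, 0.001]
contact_force: [0.1, 0.3, -1.9]
opening: 0.271
grip_force: 59.8
```

Emit:
drive_tool([
  [0,0,0,0,0,0,-0.3],
  [0,0,0,0,0,0,0],
  [0,0,0,0,0,0,0.5],
  [0,0,0,0,0,0,0.8],
  [0,0,0,0,0,0,0.8],
])

```text
time: 6.1
ee_pos: [0.4967, -0.103, 0.0256]
orientation: [0.645, 0.764, 0.0, 0.0]
contact_force: [0.7, 0.2, 0.2]
opening: 0.897
grip_force: 0.0
```

Emit:
drive_tool([
  [0,0,0,0,0,-30,1],
  [0,0,0,0,0,-40,0],
  [0,0,0,0,-28,0,-1],
  [0,0,0,0,-28,0,-1],
  [0,0,0,0,0,0,-1],
  [0,0,0,0,0,25,-1],
  [0,0,0,0,0,25,-1],
  [0,0,0,0,0,0,-1],
])

```text
time: 6.9
ee_pos: [0.4388, -0.1112, 0.0427]
orientation: [0.645, 0.764, -0.001, -0.003]
contact_force: [-0.3, 0.1, -0.1]
opening: -0.001
grip_force: 0.0
```

```bash
python3 go.py .498 -.104 .0245 1.74
python3 - <<'E'
from h import *
from cell import imaging
f=imaging.grab_frame("side"); crop(f,200,110,160,120,5,"stand")
E
```

```text
t 6.9 pos [ 438.8 -111.2   42.7] turn first [-0.005 -0.003 -0.   ] then mm [-2.9 59.6 18.2] F [-0.3  0.1 -0.1] open -0.0 grip 0.0 j [-0.39  0.17 -0.61  0.8   0.    1.01]
```

View pics/stand.png

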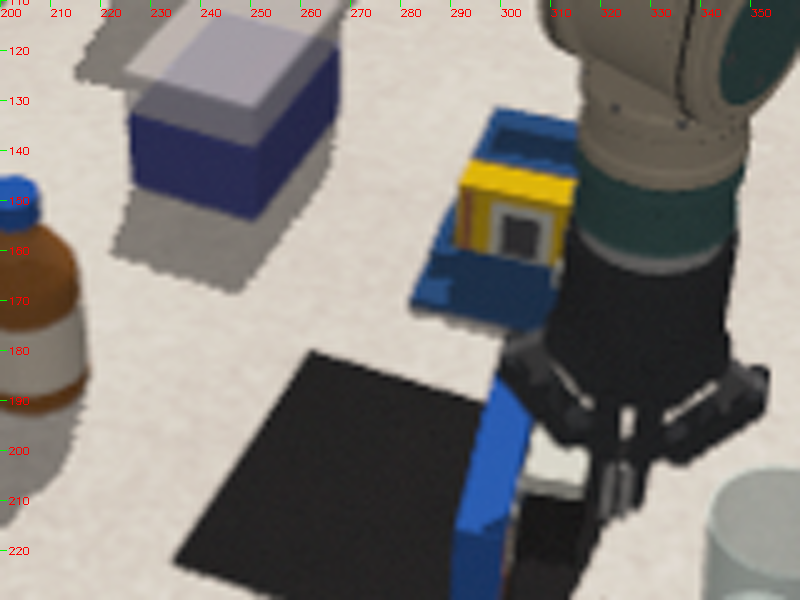

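Emit:
drive_tool([
  [0,0,0,0,14,0,-1],
  [0,0,0,0,8,0,-1],
  [0,0,0,0,8,0,-1],
  [0,0,0,0,8,0,-1],
  [0,0,0,0,7,0,-1],
  [0,0,0,0,7,0,-1],
  [0,0,0,0,7,0,-1],
])

```text
time: 7.65
ee_pos: [0.5, -0.1023, 0.0453]
orientation: [0.645, 0.764, 0.0, 0.0]
contact_force: [-0.2, 0.2, -0.1]
opening: 0.001
grip_force: 0.0
```

```bash
python3 go.py .498 -.104 .0245 1.74
python3 - <<'E'
from h import *
from cell import imaging
f=imaging.grab_frame("side"); crop(f,200,130,160,120,5,"push")
E
```

```text
t 7.65 pos [ 500.  -102.3   45.3] turn first [ 0. -0. -0.] then mm [-1.4 -2.3 20.8] F [-0.2  0.2 -0.1] open 0.0 grip 0.0 j [-0.33  0.25 -0.49  0.82  0.    1.07]
```

View pics/push.png

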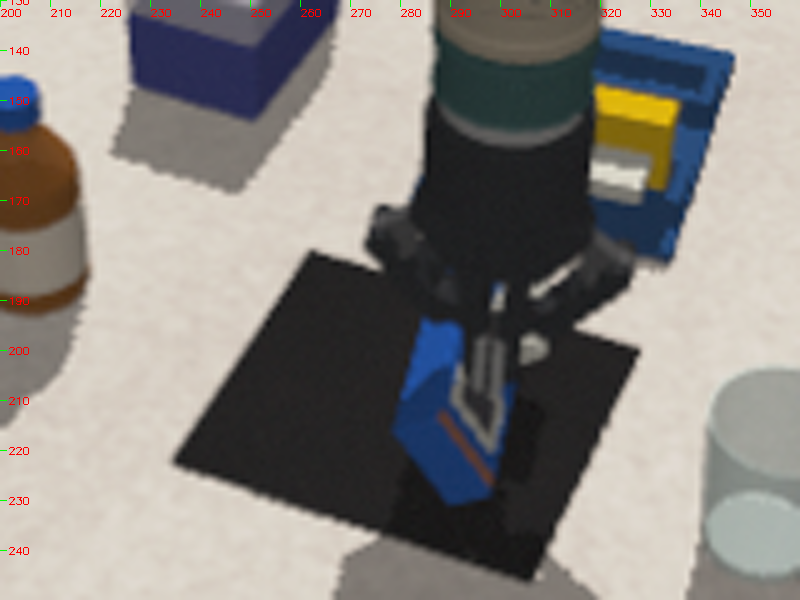

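Emit:
drive_tool([
  [0,0,0,0,6,0,-1],
  [0,0,0,0,6,0,-1],
  [0,0,0,0,6,0,-1],
  [0,0,0,0,6,0,-1],
  [0,0,0,0,0,0,-1],
  [0,0,0,0,-30,-20,-1],
  [0,0,0,0,-20,-45,-1],
  [0,0,0,0,-40,-30,-1],
])

```text
time: 8.5
ee_pos: [0.4359, -0.1143, 0.1426]
orientation: [0.644, 0.765, 0.001, 0.002]
contact_force: [-0.0, -0.7, 0.9]
opening: -0.002
grip_force: 0.0
```

```bash
python3 go.py .498 -.104 .0245 1.74
python3 - <<'E'
from h import *
from cell import imaging
f=imaging.grab_frame("top"); np.savez("pics/top1.npz",**f); crop(f,215,160,100,75,8,"flat")
E
```

```text
t 8.5 pos [ 435.9 -114.3  142.6] turn first [0.003 0.002 0.001] then mm [ -0.3  62.9 118.1] F [-0.  -0.7  0.9] open -0.0 grip 0.0 j [-0.4   0.03 -0.51  1.02  0.    1.  ]
```

View pics/flat.png

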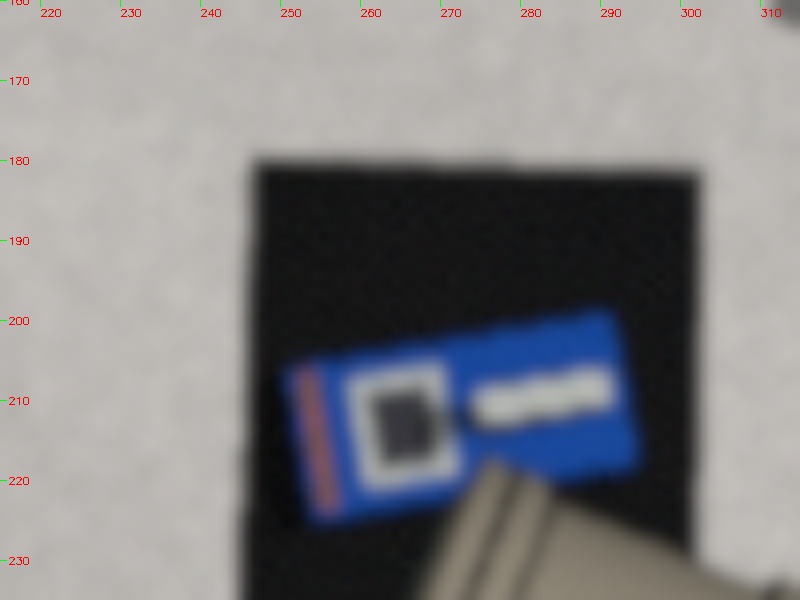

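```bash
python3 - <<'E'
from h import *
f=np.load("pics/top1.npz")
P=onz(f,[(273.9,210.9),(291.6,208.3)],.057); d=P[0]-P[1]; print("fin",P.round(4),P.mean(0),np.hypot(*d[:2]),np.arctan2(d[1],d[0]))
C=onz(f,[(250.6,206),(291.9,198.8),(294.8,218.1),(254,225.3)],.027); print(C.round(4)); c=C.mean(0); d=C[0]+C[3]-C[1]-C[2]; a=np.arctan2(d[1],d[0])
print("slab",c,a,"fin from slab",c[:2]-.028*np.array([np.cos(a),np.sin(a)]))
E
python3 go.py .5335 -.146 .034 1.74
```

```text
fin [[ 0.5396 -0.1101  0.057 ]
 [ 0.547  -0.1603  0.057 ]] [ 0.54331696 -0.13519587  0.057     ] 0.05081427581845391 1.7156694780882857
[[ 0.5564 -0.0437  0.027 ]
 [ 0.5774 -0.164   0.027 ]
 [ 0.5211 -0.1718  0.027 ]
 [ 0.5004 -0.0536  0.027 ]]
slab [ 0.53881651 -0.1082561   0.027     ] 1.7437398388710006 fin from slab [ 0.54363483 -0.13583841]
t 8.55 pos [ 430.7 -114.4  146. ] turn first [ 0.     0.003 -0.   ] then mm [-48.5  96.  112. ] F [-5.7  2.2  2.6] open -0.0 grip 0.0 j [-0.4   0.02 -0.52  1.03 -0.    1.  ]
```

Emit:
drive_tool([
  [0,0,0,-13,36,0,0],
  [0,0,0,-13,36,0,0.5],
  [0,0,0,-13.8,35.7,0,0.5],
  [0,0,0,0,0,35,0.5],
  [0,0,0,0,0,40,0.5],
  [0,0,0,0,0,25,0.5],
  [0,0,0,0,0,14,0.5],
  [0,0,0,0,0,0,0.5],
])

```text
time: 9.35
ee_pos: [0.5451, -0.1338, 0.0241]
orientation: [0.645, 0.764, -0.001, -0.002]
contact_force: [-0.3, 0.1, 0.2]
opening: 0.75
grip_force: 0.0
```

```bash
python3 go.py .5435 -.1355 .031 1.74
```

```text
t 9.35 pos [ 545.1 -133.8   24.1] turn first [-0.004 -0.002 -0.   ] then mm [-1.4 -1.8 -6.9] F [-0.3  0.1  0.2] open 0.75 grip 0.0 j [-0.36  0.36 -0.4   0.82 -0.    1.05]
```

Emit:
drive_tool([
  [0,0,0,0,0,0,0.5],
  [0,0,0,0,0,0,0.5],
])

```text
time: 9.55
ee_pos: [0.5488, -0.1352, 0.0281]
orientation: [0.645, 0.764, 0.001, 0.002]
contact_force: [-0.0, 0.6, -0.4]
opening: 0.75
grip_force: 0.0
```

```bash
python3 go.py .5435 -.1355 .031 1.74
```

```text
t 9.55 pos [ 548.8 -135.2   28.1] turn first [ 0.003  0.002 -0.   ] then mm [ 0.6 -5.3 -2.9] F [-0.   0.6 -0.4] open 0.75 grip 0.0 j [-0.36  0.35 -0.39  0.82 -0.    1.05]
```

Emit:
drive_tool([
  [0,0,0,0.6,-4.8,-3,0.5],
  [0,0,0,0,0,0,0],
  [0,0,0,0,0,0,-0.4],
  [0,0,0,0,0,0,-0.8],
  [0,0,0,0,0,0,-1],
  [0,0,0,0,0,0,-1],
  [0,0,0,0,0,0,-1],
])

```text
time: 10.25
ee_pos: [0.5431, -0.1351, 0.0298]
orientation: [0.645, 0.764, 0.0, 0.001]
contact_force: [1.1, 0.2, 4.5]
opening: 0.129
grip_force: 60.2
```

```bash
python3 go.py .5435 -.1355 .031 1.74
```

```text
t 10.25 pos [ 543.1 -135.1   29.8] turn first [ 0.001  0.001 -0.   ] then mm [-0.5  0.3 -1.2] F [1.1 0.2 4.5] open 0.13 grip 60.2 j [-0.36  0.35 -0.4   0.82  0.    1.04]
```

Emit:
drive_tool([
  [0,0,0,0,0,-25,-1],
  [0,0,0,0,0,-35,-1],
  [0,0,0,39,15.6,0,-1],
  [0,0,0,39,15.6,0,-1],
  [0,0,0,39,15.6,0,-1],
  [0,0,0,39,15.6,0,-1],
  [0,0,0,39,15.6,0,-1],
  [0,0,0,0,0,0,-1],
])

```text
time: 11.05
ee_pos: [0.5862, 0.075, 0.0883]
orientation: [0.643, 0.766, 0.0, -0.001]
contact_force: [-0.1, -0.5, -2.2]
opening: 0.126
grip_force: 59.4
```

Emit:
drive_tool([
  [0,0,0,0,0,0,-1],
  [0,0,0,0,0,0,-1],
])

```text
time: 11.25
ee_pos: [0.5853, 0.0697, 0.0884]
orientation: [0.645, 0.764, -0.001, -0.001]
contact_force: [0.5, 0.2, -2.6]
opening: 0.128
grip_force: 59.4
```

```bash
python3 go.py .5872 .0701 .039 1.74
python3 - <<'E'
from h import *
from cell import imaging
f=imaging.grab_frame("top"); np.savez("pics/top2.npz",**f); crop(f,125,165,100,75,8,"mouth")
E
```

```text
t 11.25 pos [585.3  69.7  88.4] turn first [-0.002  0.    -0.001] then mm [ 0.1  1.9 49.4] F [ 0.5  0.2 -2.6] open 0.13 grip 59.4 j [ 0.01  0.33 -0.28  0.97 -0.    1.41]
```

View pics/mouth.png

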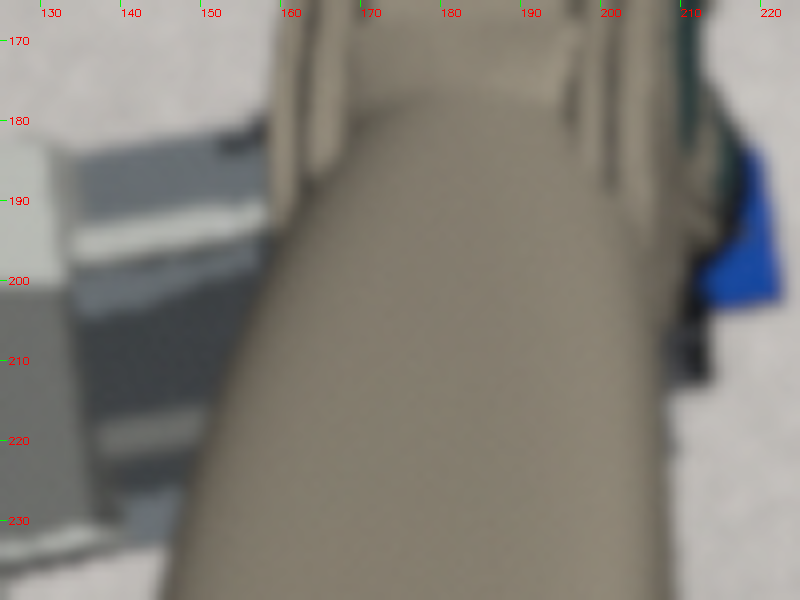

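Run:
```python
from h import *
f=np.load("pics/top0.npz")
U=onz(f,[(134.5,197.7),(158.1,193.5),(176.8,190.7)],.034); L=onz(f,[(138,218.2),(180,210.7)],.034)
for Q in (U,L):
    k=np.polyfit(Q[:,1],Q[:,0],1); print("yaw",np.arctan2(1,k[0]),"x at y=.07,.165,.26",np.polyval(k,[.07,.165,.26]).round(4))
c,s=np.cos(1.7396),np.sin(1.7396)
for y in (.07,.165,.26): print("fit centre x",.5623+(y-.216)*c/s)
# side-camera depth: segment guides? check tray front corners too
print(onz(f,[(202,173),(210,222)],.012))
```

```text
yaw 1.73429283198749 x at y=.07,.165,.26 [0.6176 0.6019 0.5862]
yaw 1.7487316202412364 x at y=.07,.165,.26 [0.5584 0.5413 0.5242]
fit centre x 0.5871821225046711
fit centre x 0.5709917003269741
fit centre x 0.5548012781492773
[[0.65634816 0.10120169 0.012     ]
 [0.5106867  0.07556775 0.012     ]]
```

Emit:
drive_tool([
  [0,0,0,0,2.2,15,-1],
  [0,0,0,0,0,18,-1],
  [0,0,0,0,0,10,-1],
  [0,0,0,0,0,4,-1],
  [0,0,0,0,0,1,-1],
  [0,0,0,0,0,0,-1],
  [0,0,0,0,0,0,-1],
])

```text
time: 12.0
ee_pos: [0.5894, 0.0708, 0.042]
orientation: [0.645, 0.764, 0.0, 0.001]
contact_force: [-0.9, 0.5, -2.5]
opening: 0.13
grip_force: 59.2
```

```bash
python3 go.py .5876 .0701 .039 1.74
```

```text
t 12.0 pos [589.4  70.8  42. ] turn first [ 0.001  0.    -0.   ] then mm [-0.4 -1.9  3. ] F [-0.9  0.5 -2.5] open 0.13 grip 59.2 j [ 0.01  0.38 -0.31  0.87 -0.    1.41]
```

Emit:
drive_tool([
  [0,0,0,0,-1.8,1.5,-1],
  [0,0,0,0,0,1.3,-1],
  [0,0,0,0,0,0,-1],
  [0,0,0,0,0,0,-1],
])

```text
time: 12.4
ee_pos: [0.5869, 0.0705, 0.0388]
orientation: [0.645, 0.764, 0.0, 0.0]
contact_force: [-0.9, 0.3, -0.8]
opening: 0.128
grip_force: 59.6
```

```bash
python3 go.py .5876 .0701 .039 1.74
```

```text
t 12.4 pos [586.9  70.5  38.8] turn first [ 0.  0. -0.] then mm [-0.5  0.6 -0.2] F [-0.9  0.3 -0.8] open 0.13 grip 59.6 j [ 0.01  0.38 -0.32  0.87 -0.    1.41]
```

Emit:
drive_tool([
  [0,0,0,6,0.5,0,-1],
  [0,0,0,7,0,0,-1],
  [0,0,0,7,0,0,-1],
  [0,0,0,7,0,0,-1],
  [0,0,0,7,0,0,-1],
  [0,0,0,7,0,0,-1],
  [0,0,0,7,0,0,-1],
  [0,0,0,0,0,0,-1],
])

```text
time: 13.2
ee_pos: [0.5799, 0.1192, 0.0389]
orientation: [0.645, 0.765, 0.001, 0.0]
contact_force: [3.1, 0.9, 0.4]
opening: 0.124
grip_force: 59.7
```

```bash
python3 go.py .5568 .2476 .039 1.74
```

```text
t 13.2 pos [579.9 119.2  38.9] turn first [ 0.002 -0.001  0.001] then mm [ 1.304e+02 -1.200e+00 -1.000e-01] F [3.1 0.9 0.4] open 0.12 grip 59.7 j [ 0.09  0.38 -0.32  0.87  0.    1.49]
```

Emit:
drive_tool([
  [0,0,0,7,0,0,-1],
  [0,0,0,7,0,0,-1],
  [0,0,0,7,0,0,-1],
  [0,0,0,7,0,0,-1],
  [0,0,0,7,0,0,-1],
  [0,0,0,0,0,0,-1],
  [0,0,0,0,0,0,-1],
  [0,0,0,0,0,0,-1],
])

```text
time: 14.0
ee_pos: [0.5743, 0.1533, 0.0389]
orientation: [0.645, 0.764, 0.001, -0.0]
contact_force: [4.9, 3.5, -0.2]
opening: 0.131
grip_force: 59.7
```

```bash
python3 go.py .5568 .2476 .039 1.74
```

```text
t 14.0 pos [574.3 153.3  38.9] turn first [ 0.002 -0.002  0.   ] then mm [95.9 -1.4 -0.1] F [ 4.9  3.5 -0.2] open 0.13 grip 59.7 j [ 0.15  0.39 -0.32  0.87  0.    1.55]
```

Emit:
drive_tool([
  [0,0,0,0,2,0,-1],
  [0,0,0,0,0,0,-1],
  [0,0,0,0,0,0,-1],
])

```text
time: 14.3
ee_pos: [0.5744, 0.1534, 0.0389]
orientation: [0.645, 0.764, 0.0, -0.001]
contact_force: [-0.7, 3.0, 5.0]
opening: 0.125
grip_force: 60.3
```

```bash
python3 go.py .5568 .2476 .039 1.74; python3 -c "
from cell import r;o=r.get_obs();print(o['wrist_torque'])"
```

```text
t 14.3 pos [574.4 153.4  38.9] turn first [-0.001 -0.002  0.   ] then mm [95.9 -1.5 -0.1] F [-0.7  3.   5. ] open 0.13 grip 60.3 j [ 0.15  0.39 -0.31  0.87  0.    1.55]
[ 0.46262682 -0.01629851 -0.08019772]
```

Emit:
drive_tool([
  [0,0,0,6,0,-0.5,-1],
  [0,0,0,6,0,0,-1],
  [0,0,0,6,0,0,-1],
  [0,0,0,6,0,0,-1],
  [0,0,0,6,0,0,-1],
  [0,0,0,6,0,0,-1],
  [0,0,0,0,0,0,-1],
  [0,0,0,0,0,0,-1],
])

```text
time: 15.1
ee_pos: [0.5685, 0.1897, 0.0388]
orientation: [0.644, 0.765, 0.001, -0.001]
contact_force: [-0.8, 1.5, 2.8]
opening: 0.13
grip_force: 60.1
```

```bash
python3 go.py .5568 .2476 .039 1.74
```

```text
t 15.1 pos [568.5 189.7  38.8] turn first [-0.001 -0.003  0.001] then mm [59.1 -1.8 -0.2] F [-0.8  1.5  2.8] open 0.13 grip 60.1 j [ 0.21  0.39 -0.3   0.87  0.    1.61]
```

Smooth; continue to just short of the stop.

Emit:
drive_tool([
  [0,0,0,7,0,0,-1],
  [0,0,0,7,0,0,-1],
  [0,0,0,7,0,0,-1],
  [0,0,0,7,0,0,-1],
  [0,0,0,7,0,0,-1],
  [0,0,0,7,0,0,-1],
  [0,0,0,7,0,0,-1],
  [0,0,0,0,0,0,-1],
])

```text
time: 15.9
ee_pos: [0.5604, 0.2384, 0.0388]
orientation: [0.644, 0.765, 0.001, -0.001]
contact_force: [-2.0, 0.8, 1.7]
opening: 0.126
grip_force: 60.0
```

Emit:
drive_tool([
  [0,0,0,3,0,0,-1],
  [0,0,0,3,0,0,-1],
  [0,0,0,2,0,0,-1],
  [0,0,0,2,0,0,-1],
  [0,0,0,0,0,0,-1],
  [0,0,0,0,0,0,-1],
])

```text
time: 16.5
ee_pos: [0.5592, 0.2467, 0.0388]
orientation: [0.645, 0.764, 0.0, -0.0]
contact_force: [-1.1, -0.3, 0.3]
opening: 0.131
grip_force: 59.8
```

```bash
python3 go.py .5568 .2476 .039 1.74
```

```text
t 16.5 pos [559.2 246.7  38.8] turn first [-0.    -0.001 -0.   ] then mm [ 1.2 -2.2 -0.2] F [-1.1 -0.3  0.3] open 0.13 grip 59.8 j [ 0.31  0.41 -0.27  0.88  0.    1.71]
```

Emit:
drive_tool([
  [0,0,0,1,0,0,-1],
  [0,0,0,1,0,0,-1],
  [0,0,0,1,0,0,-1],
  [0,0,0,0,0,0,-1],
  [0,0,0,0,0,0,-1],
])

```text
time: 17.0
ee_pos: [0.5589, 0.2497, 0.0389]
orientation: [0.645, 0.764, 0.0, -0.0]
contact_force: [0.3, -0.3, -2.6]
opening: 0.127
grip_force: 59.4
```

```bash
python3 go.py .5568 .2476 .039 1.74
python3 - <<'E'
from h import *
from cell import imaging
# orange catch position in both cameras, then vs now
for n in ("top","side"):
    g=imaging.grab_frame(n); np.savez(f"pics/{n}3.npz",**g)
    for f in (np.load(f"pics/{n}0.npz"),g):
        h=cv2.cvtColor(f["image"],cv2.COLOR_RGB2HSV); m=cv2.inRange(h,(5,180,140),(18,255,255))
        m[:, :130 if n=="top" else 150]=0; m[:,230:]=0; m[:170]=0 if n=="top" else m[:170]
        if n=="side": m[:260]=0
        v,u=np.nonzero(m); print(n,len(u),(u.mean().round(1),v.mean().round(1),u.min(),u.max(),v.min(),v.max()) if len(u) else "")
E
```

```text
t 17.0 pos [558.9 249.7  38.9] turn first [ 0. -0.  0.] then mm [-1.7 -2.4 -0.1] F [ 0.3 -0.3 -2.6] open 0.13 grip 59.4 j [ 0.31  0.41 -0.27  0.88  0.    1.72]
top 53 (np.float64(164.6), np.float64(191.0), np.int64(160), np.int64(170), np.int64(188), np.int64(195))
top 58 (np.float64(164.7), np.float64(191.2), np.int64(160), np.int64(170), np.int64(188), np.int64(195))
side 119 (np.float64(201.0), np.float64(296.3), np.int64(194), np.int64(206), np.int64(289), np.int64(303))
side 0
```

Emit:
drive_tool([
  [0,0,0,0,0,0.3,-0.8],
  [0,0,0,0,0,0,-0.5],
  [0,0,0,0,0,0,-0.2],
  [0,0,0,0,0,0,0],
  [0,0,0,0,0,0,0],
  [0,0,0,0,0,-20,0],
  [0,0,0,0,0,-40,0],
  [0,0,0,0,0,-40,0],
])

```text
time: 17.9
ee_pos: [0.5578, 0.2491, 0.1388]
orientation: [0.645, 0.764, -0.001, -0.001]
contact_force: [0.7, -0.1, 0.6]
opening: 0.501
grip_force: 0.0
```

Emit:
drive_tool([
  [0,0,0,-45,0,-10,0],
  [0,0,0,-45,0,-10,0],
  [0,0,0,-45,0,0,0],
  [0,0,0,-45,0,0,0],
  [0,0,0,-45,0,0,0],
  [0,0,0,-45,0,0,0],
  [0,0,0,-45,0,0,0],
  [0,0,0,-45,0,0,0],
])

```text
time: 18.7
ee_pos: [0.6195, -0.1074, 0.1589]
orientation: [0.645, 0.764, 0.0, 0.0]
contact_force: [0.9, 0.5, 0.0]
opening: 0.502
grip_force: 0.0
```

```bash
python3 go.py .5568 .2476 .039 1.74
python3 - <<'E'
from h import *
from cell import imaging
g=imaging.grab_frame("top"); np.savez("pics/top4.npz",**g)
h=cv2.cvtColor(g["image"],cv2.COLOR_RGB2HSV)
m=cv2.inRange(h,(5,180,140),(18,255,255)); m[:,:130]=0;m[:,230:]=0;m[:170]=0;m[240:]=0
v,u=np.nonzero(m); print("catch",len(u),u.mean(),v.mean(),v.min(),v.max())
b=cv2.inRange(h,(100,130,60),(125,255,255)); b[:,:120]=0;b[:,185:]=0;b[:175]=0;b[:,:][240:]=0
c=max(cv2.findContours(b,0,2)[0],key=cv2.contourArea); box=cv2.boxPoints(cv2.minAreaRect(c)); print(cv2.contourArea(c),box)
W=onz(g,box,.036); R=np.array([[np.cos(1.74),np.sin(1.74)],[-np.sin(1.74),np.cos(1.74)]])
print("ana xy",((W[:,:2]-[.5623,.216])@R.T).round(4))
# white fin
w=cv2.inRange(h,(0,0,150),(180,60,255)); f=cv2.fillPoly(np.zeros_like(w),[cv2.convexHull(c)],255)
f=cv2.erode(f,np.ones((3,3))); v,u=np.nonzero(w&f); print("white",len(u),((onz(g,[(u.mean(),v.mean())],.066)[:,:2]-[.5623,.216])@R.T).round(4))
E
```

```text
t 18.7 pos [ 619.5 -107.4  158.9] turn first [ 0.  0. -0.] then mm [360.4  -2.  119.9] F [0.9 0.5 0. ] open 0.5 grip 0.0 j [-0.27  0.33 -0.11  1.13  0.    1.13]
catch 41 165.09756097560975 190.0731707317073 188 193
225.5 [[134.13513 198.81082]
 [160.08109 194.48648]
 [163.02704 212.16217]
 [137.08109 216.48651]]
ana xy [[ 0.0775 -0.0276]
 [-0.0004 -0.0272]
 [-0.0015  0.0254]
 [ 0.0759  0.0252]]
white 0 [[nan nan]]<stdin>:13: RuntimeWarning: Mean of empty slice.
  ret = ret.dtype.type(ret / rcount)
```

Run:
```python
from h import *
for n in (0,3,4):
    f=np.load(f"pics/top{n}.npz"); h=cv2.cvtColor(f["image"],cv2.COLOR_RGB2HSV)[185:199,155:174]
    print(n)
    for row in h: print("".join("O" if p[0]<20 and p[1]>150 else "b" if 95<p[0]<128 and p[1]>120 else "w" if p[2]>150 else "." if p[2]>60 else "#" for p in row))
```

```text
0
...................
...................
..........OOOwO...w
......OOOOOOOOOO.ww
.....OOOOOOOOOOO.ww
.....OOOOOOOOOOO...
ww...OOOOOOOOOOO...
ww...OOOOOOOOOO....
.....OOOOOOOOO.....
.....OOOOOOOO......
.....OOOOOO........
......OOO..........
...................
...................
3
...................
...................
..........OOOwOw..w
......OOOOOOOOOOwww
.....OOOOOOOOOOOwww
.....OOOOOOOOOOO.ww
www..OOOOOOOOOOO...
ww...OOOOOOOOOO....
w.....OOOOOOOO.....
......OOOOOOO......
bbbbb.OOOOO........
bbbbb..OO..........
bbbbb..............
bbbbbb.............
4
...................
...................
..........OOOwOw..w
......OOOOOOOOOOwww
.....OOOOOOOOOOOwww
.....OOOOOOOOOOO.ww
www..OOOOOOOOOOO...
ww...OOOOOOOOOOO...
.....OOOOOOOOO.....
......OOOOOO.......
..bb..OOOOO........
bbbbb#.OOO.........
bbbbb.#............
bbbbbb##...........
```

```bash
python3 -c "
from cell import r; print(r.job_done())"
```

```text
the job is handed in; nothing more can be done
None
```

The blue cartridge was laid flat on the mat, then slid fully home in the analyser. The orange catch is back out behind it, the gripper has let go and is clear, and the job was handed in at about 19 s; no verdict was returned.

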